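Open the screw press by exactly one turn

ROBOT

A 6-joint arm with a two-finger parallel gripper is mounted at the origin on a cart in front of the work surface, level with it; the furniture and walls round the work are solid. World frame = base frame: x ahead of the robot, y to its left, z up, the work surface at z = 0. Lengths are in m, angles in rad, forces in N, time in s.
With the tool pointing down it reaches from about 0.35 to 0.775 m from the base axis. Payload 5.5 kg.
Tool frame: the origin (TCP) lies at the very end of the fingers, on their centre line; the grasp point (between the pads) lies 19 mm behind it; z points along the fingers, y is the line along which they close (so a half turn about z gives the same grasp; the last joint's range is limited). The gripper opens to 85 mm and grips with 20 to 120 N. Pads are 22 mm wide; open, the fingers measure 114 mm over their backs; the gripper's body (76 mm by 85 mm) begins 54 mm behind the grasp point. The pads swing forward as they close: fully open they stand 13 mm farther back than shut.
Start: joints at [-1.414, 0.313, 0.046, 1.304, 0, 1.431], TCP at [0.168, -0.55, 0.231] pointing down, gripper open.
Joint ranges: [-2.76, 2.76], [-0.86, 1.69], [-1.03, 1.26], [-2.2, 2.34], [-1.47, 1.5], [-3.14, 3.14]. Speed limits (rad/s): [2.57, 2.57, 3.14, 3.14, 3.14, 3.14].

INTERFACE

Orientations are given as a unit quaternion [w, x, y, z].
In Python, from workcell import env, imaging, ticket gives the robot as it stands. The module is installed in compiled form; this text tells all that it offers.
- The arm moves only by the tool apply_moves, never from a script. Its argument "rows" is a list of rows, each an object with "xyz": the shift along the tool's x, y, z in mm, a list of three; "turn": the turn, a rotation vector about the tool's x, y, z in rad, a list of three; "grip": the opening, from 0 (shut) to 1 (fully open). A call has 1 to 12 rows; each row is the pose to reach, as a shift and turn from the pose commanded when the call began, along the tool's axes at that moment; what a row does not reach only later rows make up. A row lasts 1/12 s, in which the tool goes at most 41.7 mm and 7.16 degrees, less where a joint would pass 70% of its speed; a pose out of reach is approached as far as the arm can. A call with a gripper value outside its range is refused whole. The fingers move at their own pace and stop on an object; "force" is the grip in N (left out, the last holds). Time passes only in rows, so rows that repeat a pose let the fingers close. It gives the time, the measured TCP pose, the force, the opening and the grip force at its end, in the units of the state.
- env.get_state(): the state, without advancing time (a new reading comes with each control period).
- imaging.read_camera(name): name is "scene" or "top"; returns a dict with "color" (384x512x3 uint8, blue, green, red), "z_map" (384x512 float32, m along the optical axis (not along the pixel's ray), 0 where there is no reading), "camera_matrix" (3x3 intrinsics, pixels), "k1" (the pictures are not rectified: a ray, as slopes to the right and down, at radius r is drawn at 1 + k1 r^2 times it, then the intrinsics apply), "view" (4x4, takes a point from world to camera coordinates). Camera axes: x right, y down, z forward; pixel columns grow to the right and rows downward; lengths in m; the calibration is good to about 2 mm. A picture is of the moment at which its call begins.
- ticket.hand_in(): hands the job in; it is judged then, once.
The state is a dict: "clock": time; "joint_pos": joint angles; "qvel": joint speeds; "tau": joint torques, N m; "tcp_pos": TCP position; "orientation": TCP orientation; "wrist_force": force on the tool from outside, world axes, zero at the start; "ft_torque": the same for the moment, N m; "finger_gap": finger opening in m; "grip_force": force on a finger pad.
Only numpy, scipy, OpenCV 4.12 (cv2) and the standard library are available. Lean on these libraries where they do the work, as an engineer would, in place of code of your own. Each camera call takes 0.05 s, during which the arm holds its last target. There are 200 camera calls.

TASK

The glued block in the small screw press has set: open the press by pushing its hand wheel round by the upright handle, anticlockwise seen from above, through exactly one full turn, so that the handle comes back to where it started. Push the handle gently with the fingers, without gripping it, leave the block lying in the press, and leave the things standing round the press where they are.

Things in the scene. Friction and masses are not known exactly. Their poses are not given: they have to be found in the camera images.
- handwheel (a joint): Turn of the hand wheel about its vertical axis, rad; it grows anticlockwise seen from above. It starts anywhere between -1 and 1; one full turn is 6.283. It is stiff (about 0.22 N m, so roughly 4 N at the handle), does not coast or spring back, and runs freely until about 8.8. At joint value q the handle lies, seen from the hub, in the press's -x direction turned anticlockwise by q.
- press: The small grey screw press, fixed to the bench: base plate 170 x 220 x 20 mm, two steel columns at its y = +-85 mm, a bridge 48 x 215 mm whose top is 140 mm (column nuts 148 mm) above the bench, and the hand wheel above the bridge. Origin: centre of the base's underside, below the wheel's axis; x runs across the base's 170 mm side, y along its 220 mm side from column to column, z up. Position and yaw vary.
- hub (a point): Centre of the hand wheel, on its vertical axis in the middle plane of the rim, 163 to 168 mm above the bench at the start. Dark steel wheel: rim 144 mm across outside, 14 mm thick (7 mm above and below this point), four spokes of 12 mm at right angles, a hub of 36 mm that rises 16 mm above this point. The wheel rises 12 mm with one turn, as it sits on the screw.
- spinner: The upright black handle on the wheel's rim, 50 mm tall and 23 mm thick at the middle (19 mm at the foot), the highest part of the press. Origin: centre of its foot, 10.5 mm above the rim's middle plane and 65 mm from the wheel's axis; z runs up its length. It spins freely on its own pin, so its own x and y mean nothing.
- platen_face (a point): Middle of the underside of the press's steel platen (100 x 125 x 14 mm, between the columns, below the bridge); the wheel's screw lifts it 12 mm a turn.
- wood_block: Pine block 86 x 99 x 38 mm lying loose on the press's base under the platen; origin at the centre of its underside.
- glue_bottle: White glue bottle with a pointed red cap, 48 mm across, 134 mm tall, standing loose beside the press on its -y side; origin at the centre of its underside.
- dowel: Beech dowel piece 22 mm across, 75 mm tall, standing loose beside the press on its +y side; origin at the centre of its underside.
- jar: White plastic jar with black lid, 62 mm across, 80 mm tall, standing loose beside the press on its +y side; origin at the centre of its underside.
- wrench: Steel combination wrench 78 x 171 x 9 mm lying loose beside the press on its -y side; origin at the centre of its underside.

How it is judged:
On the way:
1. the handle has been pushed round to the far side of the wheel (distance of spinner from where it was at the start of the episode above 0.11 m and distance of platen_face from where it was at the start of the episode above 0.003 m), for 0.1 s.
At the end, for the whole second after the job is handed in: The wheel has made one turn anticlockwise, to within about 15 degrees (handle over its starting place to about 17 mm, platen 11.5 to 12.5 mm above its starting height), and is at rest; the block has moved less than 10 mm and the glue bottle, dowel, jar and wrench less than 30 mm (distance of platen_face from where it was at the start of the episode between 0.0115 and 0.0125 m and distance of spinner from where it was at the start of the episode below 0.0205 m and value of joint handwheel above 4.9 rad and velocity of joint handwheel between -0.05 and 0.05 rad/s and distance of wood_block from where it was at the start of the episode below 0.01 m and distance of each of glue_bottle, dowel, jar, wrench from where it was at the start of the episode below 0.03 m); the robot touches nothing.
It fails at once if the handle is gripped or shoved hard (over 30 N) (contact force between the fingers and spinner above 30 N).
It fails at once if the wheel is screwed down clockwise on to the block (value of joint handwheel below -1.3 rad).
It fails at once if the wheel is turned far beyond one turn (distance of platen_face from where it was at the start of the episode above 0.0145 m).
It fails at once if the block is pushed about or lifted (distance of wood_block from where it was at the start of the episode above 0.02 m).
It fails at once if a thing beside the press is knocked about or lifted (distance of any of glue_bottle, dowel, jar, wrench from where it was at the start of the episode above 0.05 m).
It also fails if it takes over 58 s, if anything falls off the work surface, if the arm or the gripper's body presses on something with over 40 N, if the wrist force passes 120 N, or if a joint passes its speed limit or range.

## Working session

There is one attempt and no reset: what is moved stays moved. The work goes in short steps, Python scripts to look and compute and a tool call to move; the robot and the scene stay as the last step left them, time stands still between calls to the robot, and variables do not carry over. Pictures are saved under pics/ and viewed, at most 10 in all, crops included, and the job is handed in when it is done.

Besides the shell and the picture viewer there is one more tool, called after "Call:" in YAML: its name, and indented under it one key for each argument. apply_moves: Moves the arm, as the interface text tells. Its arguments: {"type":"object","properties":{"rows":{"type":"array"},"force":{"type":"number"}},"required":["rows"]}

```bash
mkdir -p pics
cat > h.py <<'E'
import numpy as np,cv2,json
from workcell import env,imaging,ticket
def cloud(c):
    K=c["camera_matrix"];z=c["z_map"];h,w=z.shape
    u,v=np.meshgrid(np.arange(w),np.arange(h))
    p=np.stack([u,v],-1).reshape(-1,1,2).astype(float)
    n=cv2.undistortPoints(p,K,np.array([c["k1"],0,0,0.])).reshape(h,w,2)
    P=np.dstack([n*z[...,None],z,np.ones_like(z)])
    W=P@np.linalg.inv(c["view"]).T
    W=W[...,:3]; W[z==0]=np.nan
    return W
E
python3 - <<'E'
from h import *
s=env.get_state();print({k:np.round(v,3).tolist() for k,v in s.items()})
for n in("scene","top"):
    c=imaging.read_camera(n);np.save(n+".npy",c,allow_pickle=True)
    cv2.imwrite(f"pics/{n}0.png",c["color"]);print(n,c["k1"],(c["z_map"]>0).mean(),np.linalg.inv(c["view"])[:3].round(3).tolist())
E
```

```text
{'clock': 0.0, 'joint_pos': [-1.414, 0.314, 0.045, 1.304, -0.0, 1.431], 'qvel': [-0.0, -0.0, -0.001, -0.0, 0.0, 0.001], 'tau': [-0.003, -48.063, 29.853, 0.02, -0.0, 0.0], 'tcp_pos': [0.168, -0.549, 0.23], 'orientation': [-0.001, 0.989, 0.148, -0.0], 'wrist_force': [-0.011, -0.197, -1.177], 'ft_torque': [-0.029, -0.002, -0.051], 'grip_force': 0.0, 'finger_gap': 0.086}
scene 0.04799265226128725 0.9958140055338541 [[-0.652, -0.316, 0.689, -0.17], [-0.758, 0.244, -0.605, 0.655], [0.023, -0.917, -0.399, 0.522]]
top 0.038130844175423284 0.9959767659505209 [[-0.023, -0.98, 0.195, 0.318], [-0.999, 0.029, 0.023, 0.011], [-0.028, -0.195, -0.98, 1.2]]
```

View pics/scene0.png

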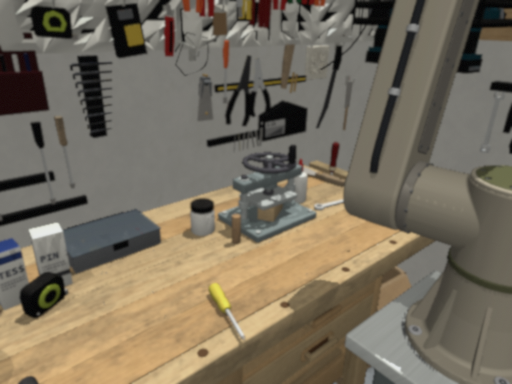

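View pics/top0.png

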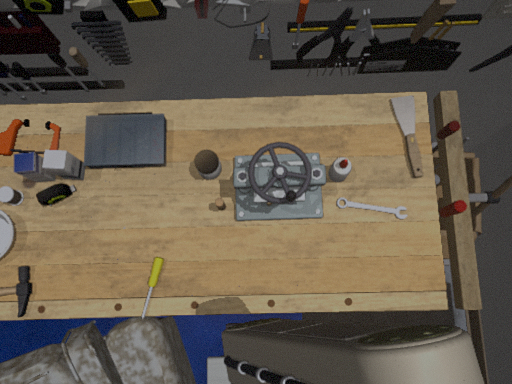

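The wheel sits in the top view at about (281,171), with the handle at (291,196) on the robot side. The bottle is at (341,168), the wrench at (372,208), the jar at (207,163) and the dowel at (220,204). Next I'll measure the hub and handle.

Run:
```python
from h import *
for n in("top","scene"):
    c=np.load(n+".npy",allow_pickle=True).item();W=cloud(c)
    roi=(W[...,0]>.3)&(W[...,0]<.75)&(abs(W[...,1])<.3)
    Z=W[...,2]
    hd=roi&(Z>.195)&(Z<.25); 
    k,l,st,ce=cv2.connectedComponentsWithStats(hd.astype(np.uint8))
    for i in range(1,k):
        if st[i,4]>5:
            P=W[l==i];print(n,"high",st[i],np.median(P,0).round(4),P.min(0).round(3),P.max(0).round(3))
    rim=roi&(Z>.155)&(Z<.185)
    P=W[rim].astype(np.float32);print("rim n",len(P),np.median(P,0).round(4), "z pct",np.percentile(P[:,2],[10,50,90]).round(4))
    (cx,cy),r=cv2.minEnclosingCircle(P[:,:2]);print("circle",cx,cy,r)
    # robust LSQ on outer part
    d=np.hypot(P[:,0]-cx,P[:,1]-cy);Q=P[d>.05]
    A=np.c_[2*Q[:,:2],np.ones(len(Q))];x=np.linalg.lstsq(A,(Q[:,:2]**2).sum(1),rcond=None)[0]
    print("lsq",x[:2],np.sqrt(x[2]+x[0]**2+x[1]**2))
    for nm,lo,hi in(("mid",.03,.15),):
        m=roi&(Z>lo)&(Z<hi);k,l,st,ce=cv2.connectedComponentsWithStats(m.astype(np.uint8))
        for i in range(1,k):
            if st[i,4]>20:
                P=W[l==i];print(nm,st[i],np.median(P,0).round(3),P.max(0).round(3))
```

```text
top high [286 191  11  11  91] [ 0.4996 -0.0469  0.2212] [ 0.492 -0.059  0.198] [ 0.511 -0.037  0.227]
rim n 1603 [ 0.5591 -0.0249  0.1712] z pct [0.1678 0.1712 0.175 ]Traceback (most recent call last):
  File "<stdin>", line 13, in <module>
cv2.error: OpenCV(4.12.0) /io/opencv/modules/imgproc/src/shapedescr.cpp:201: error: (-215:Assertion failed) count >= 0 && (depth == CV_32F || depth == CV_32S) in function 'minEnclosingCircle'
```

```bash
cat > meas.py <<'E'
from h import *
def meas(c,n=""):
    W=cloud(c);Z=W[...,2]
    roi=(W[...,0]>.4)&(W[...,0]<.72)&(abs(W[...,1])<.2)
    hd=roi&(Z>.2)&(Z<.25);P=W[hd];t=P[P[:,2]>.215]
    print(n,"handle",len(P),np.median(P,0).round(4),"top",t.mean(0).round(4),((t.min(0)+t.max(0))/2).round(4))
    P=W[roi&(Z>.16)&(Z<.185)];cx=np.median(P[:,:2],0)
    for _ in range(3):
        d=np.hypot(*(P[:,:2]-cx).T);Q=P[(d>.055)&(d<.08)]
        x=np.linalg.lstsq(np.c_[2*Q[:,:2],np.ones(len(Q))],(Q[:,:2]**2).sum(1),rcond=None)[0];cx=x[:2]
    print("rim",cx.round(4),np.sqrt(x[2]+cx@cx).round(4),"z",np.median(Q[:,2]).round(4))
    C=np.ascontiguousarray(P[:,:2]*1000,dtype=np.float32)
    print("encl",cv2.minEnclosingCircle(C))
if __name__=="__main__":
    for n in("top","scene"): meas(np.load(n+".npy",allow_pickle=True).item(),n)
    W=cloud(np.load("top.npy",allow_pickle=True).item());Z=W[...,2]
    # column nuts / base yaw
    m=((W[...,0]>.4)&(W[...,0]<.72)&(abs(W[...,1])<.2)&(Z>.012)&(Z<.03))
    P=np.ascontiguousarray(W[m][:,:2]*1000,dtype=np.float32);print("base",cv2.minAreaRect(P))
E
python3 meas.py
```

```text
top handle 89 [ 0.4997 -0.0469  0.2214] top [ 0.5018 -0.0471  0.2222] [ 0.5021 -0.0472  0.2213]
rim [ 0.563  -0.0266] 0.0646 z 0.1711
encl ((561.9136962890625, -27.590167999267578), 73.54200744628906)
scene handle 82 [ 0.497  -0.0404  0.2123] top [ 0.4989 -0.0427  0.2199] [ 0.502  -0.0443  0.2199]
rim [ 0.5597 -0.0227] 0.0648 z 0.1687
encl ((559.11083984375, -24.00081443786621), 73.19632720947266)
base ((564.6202392578125, -14.830795288085938), (171.2412109375, 363.1593933105469), 0.45699772238731384)
```

Call:
apply_moves:
  rows:
    - {"xyz":[20,-18,-10],"turn":[0,0,-0.1],"grip":0}
    - {"xyz":[50,-44,-20],"turn":[0,0,-0.2],"grip":0}
    - {"xyz":[80,-71,-30],"turn":[0,0,-0.32],"grip":0}
    - {"xyz":[110,-97,-30],"turn":[0,0,-0.44],"grip":0}
    - {"xyz":[140,-124,-30],"turn":[0,0,-0.56],"grip":0}
    - {"xyz":[170,-150,-30],"turn":[0,0,-0.68],"grip":0}
    - {"xyz":[200,-177,-30],"turn":[0,0,-0.8],"grip":0}
    - {"xyz":[230,-204,-30],"turn":[0,0,-0.9],"grip":0}
    - {"xyz":[260,-230,-30],"turn":[0,0,-1.0],"grip":0}
    - {"xyz":[290,-257,-30],"turn":[0,0,-1.1],"grip":0}
    - {"xyz":[315,-279,-30],"turn":[0,0,-1.2],"grip":0}
    - {"xyz":[330,-292,-30],"turn":[0,0,-1.274],"grip":0}

```text
clock: 1.1
tcp_pos: [0.3991, -0.1711, 0.2611]
orientation: [-0.0, 0.704, 0.71, 0.0]
wrist_force: [-0.2, -0.4, 0.3]
finger_gap: -0.0
grip_force: 0.0
```

Run:
```python
from h import *
s=env.get_state();print({k:np.round(s[k],4).tolist() for k in("clock","joint_pos","tcp_pos","orientation","finger_gap","wrist_force")})
from scipy.spatial.transform import Rotation as R
q=s["orientation"];print(R.from_quat([*q[1:],q[0]]).as_matrix().round(3))
```

```text
{'clock': 1.1, 'joint_pos': [-0.5908, 0.0322, -0.2231, 1.3161, 0.0007, 0.9725], 'tcp_pos': [0.3991, -0.1711, 0.2611], 'orientation': [-0.0003, 0.7045, 0.7097, 0.0003], 'finger_gap': -0.0, 'wrist_force': [-0.2418, -0.3741, 0.2529]}
[[-0.007  1.    -0.   ]
 [ 1.     0.007  0.001]
 [ 0.001 -0.    -1.   ]]
```

Call:
apply_moves:
  rows:
    - {"xyz":[20,12,0],"turn":[0,0,0],"grip":0}
    - {"xyz":[50,30,0],"turn":[0,0,0],"grip":0}
    - {"xyz":[80,49,0],"turn":[0,0,0],"grip":0}
    - {"xyz":[110,67,0],"turn":[0,0,0],"grip":0}
    - {"xyz":[140,85,0],"turn":[0,0,0],"grip":0}
    - {"xyz":[162,99,0],"turn":[0,0,0],"grip":0}
    - {"xyz":[162,99,10],"turn":[0,0,0],"grip":0}
    - {"xyz":[162,99,25],"turn":[0,0,0],"grip":0}
    - {"xyz":[162,99,40],"turn":[0,0,0],"grip":0}
    - {"xyz":[162,99,55],"turn":[0,0,0],"grip":0}
    - {"xyz":[162,99,65],"turn":[0,0,0],"grip":0}
    - {"xyz":[162,99,65],"turn":[0,0,0],"grip":0}

```text
clock: 2.1
tcp_pos: [0.4954, -0.0122, 0.1936]
orientation: [-0.002, 0.707, 0.707, -0.001]
wrist_force: [-0.4, -0.6, 0.2]
finger_gap: -0.0001
grip_force: 0.0
```

Run:
```python
from meas import *
for n in("top","scene"):
    c=imaging.read_camera(n);cv2.imwrite(f"pics/{n}1.png",cv2.resize(c["color"][100:260,180:400],None,fx=3,fy=3))
s=env.get_state();print(s["tcp_pos"],s["wrist_force"])
# arc table: offsets (tool x=world dy, tool y=world dx) for 45 deg per call
hub=np.array([.561,-.026]);R=.065
for k in range(9):
    a0=np.deg2rad(165+45*k);f=lambda a:R*np.array([np.sin(a),np.cos(a)])*1000
    print(165+45*k,[(f(a0+np.deg2rad(7.5*i))-f(a0)).round(0).astype(int).tolist() for i in range(1,7)])
```

```text
[ 0.49690395 -0.0124297   0.19609196] [0.41506036 0.75114682 0.18314529]
165 [[-8, -2], [-17, -2], [-25, -2], [-34, 0], [-42, 3], [-49, 6]]
210 [[-7, 5], [-13, 10], [-19, 17], [-24, 24], [-28, 31], [-30, 39]]
255 [[-2, 8], [-2, 17], [-2, 25], [0, 34], [3, 42], [6, 49]]
300 [[5, 7], [10, 13], [17, 19], [24, 24], [31, 28], [39, 30]]
345 [[8, 2], [17, 2], [25, 2], [34, 0], [42, -3], [49, -6]]
390 [[7, -5], [13, -10], [19, -17], [24, -24], [28, -31], [30, -39]]
435 [[2, -8], [2, -17], [2, -25], [0, -34], [-3, -42], [-6, -49]]
480 [[-5, -7], [-10, -13], [-17, -19], [-24, -24], [-31, -28], [-39, -30]]
525 [[-8, -2], [-17, -2], [-25, -2], [-34, 0], [-42, 3], [-49, 6]]
```

View pics/top1.png

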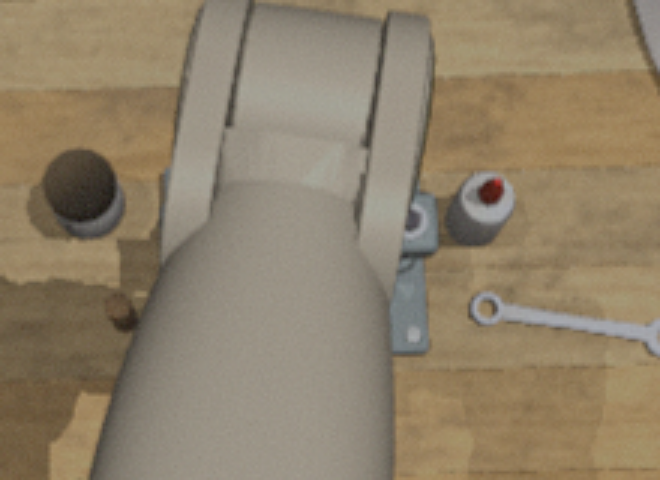

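The arm hides the wheel from above, as expected. Bottle, jar, dowel and wrench are undisturbed, so I'll start pushing.

Call:
apply_moves:
  rows:
    - {"xyz":[-4,-1,0],"turn":[0,0,0],"grip":0}
    - {"xyz":[-8,-2,0],"turn":[0,0,0],"grip":0}
    - {"xyz":[-12,-2,0],"turn":[0,0,0],"grip":0}
    - {"xyz":[-16,-2,0],"turn":[0,0,0],"grip":0}
    - {"xyz":[-20,-2,0],"turn":[0,0,0],"grip":0}
    - {"xyz":[-24,-2,0],"turn":[0,0,0],"grip":0}
    - {"xyz":[-28,-1,0],"turn":[0,0,0],"grip":0}
    - {"xyz":[-32,0,0],"turn":[0,0,0],"grip":0}
    - {"xyz":[-36,1,0],"turn":[0,0,0],"grip":0}
    - {"xyz":[-40,2,0],"turn":[0,0,0],"grip":0}
    - {"xyz":[-44,4,0],"turn":[0,0,0],"grip":0}
    - {"xyz":[-47,6,0],"turn":[0,0,0],"grip":0}

```text
clock: 3.2
tcp_pos: [0.5036, -0.0596, 0.1964]
orientation: [0.0, 0.707, 0.707, 0.0]
wrist_force: [-1.8, 3.5, 4.2]
finger_gap: 0.0001
grip_force: 2.3
```

Run:
```python
from meas import *
c=imaging.read_camera("scene");meas(c)
cv2.imwrite("pics/scene2.png",cv2.resize(c["color"][110:250,190:370],None,fx=4,fy=4))
s=env.get_state();print(s["tcp_pos"],s["wrist_force"])
```

```text
handle 272 [ 0.4952 -0.0498  0.2309] top [ 0.4967 -0.0517  0.2359] [ 0.5016 -0.0569  0.2328]
rim [ 0.5598 -0.0226] 0.0647 z 0.1697
encl ((561.3544311523438, -25.4986629486084), 73.35160827636719)
[ 0.50406682 -0.06020091  0.19630421] [-1.73340684  1.86160258  3.04687176]
```

View pics/scene2.png

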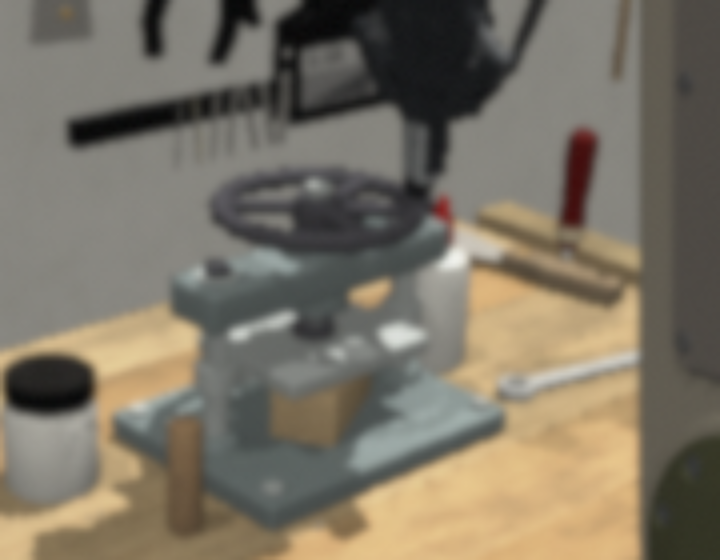

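Fingers are against the handle at about (420,190) in the crop, and the handle resists with roughly 4 N, as expected. I'll carry on round the arc.

Call:
apply_moves:
  rows:
    - {"xyz":[-4,2,0],"turn":[0,0,0],"grip":0}
    - {"xyz":[-7,5,0],"turn":[0,0,0],"grip":0}
    - {"xyz":[-10,7,0],"turn":[0,0,0],"grip":0}
    - {"xyz":[-13,10,0],"turn":[0,0,0],"grip":0}
    - {"xyz":[-16,13,0],"turn":[0,0,0],"grip":0}
    - {"xyz":[-19,17,0],"turn":[0,0,0],"grip":0}
    - {"xyz":[-22,20,0],"turn":[0,0,0],"grip":0}
    - {"xyz":[-24,24,0],"turn":[0,0,0],"grip":0}
    - {"xyz":[-26,28,0],"turn":[0,0,0],"grip":0}
    - {"xyz":[-28,31,0],"turn":[0,0,0],"grip":0}
    - {"xyz":[-29,35,0],"turn":[0,0,0],"grip":0}
    - {"xyz":[-30,39,0],"turn":[0,0,0],"grip":0}

```text
clock: 4.25
tcp_pos: [0.5427, -0.0895, 0.1963]
orientation: [0.0, 0.707, 0.707, -0.0]
wrist_force: [-3.8, 1.0, 4.2]
finger_gap: -0.0003
grip_force: 2.2
```

Call:
apply_moves:
  rows:
    - {"xyz":[-1,4,0],"turn":[0,0,0],"grip":0}
    - {"xyz":[-2,8,0],"turn":[0,0,0],"grip":0}
    - {"xyz":[-2,13,0],"turn":[0,0,0],"grip":0}
    - {"xyz":[-2,17,0],"turn":[0,0,0],"grip":0}
    - {"xyz":[-2,21,0],"turn":[0,0,0],"grip":0}
    - {"xyz":[-2,25,0],"turn":[0,0,0],"grip":0}
    - {"xyz":[-1,30,0],"turn":[0,0,0],"grip":0}
    - {"xyz":[0,34,0],"turn":[0,0,0],"grip":0}
    - {"xyz":[1,38,0],"turn":[0,0,0],"grip":0}
    - {"xyz":[3,42,0],"turn":[0,0,0],"grip":0}
    - {"xyz":[4,46,0],"turn":[0,0,0],"grip":0}
    - {"xyz":[6,49,0],"turn":[0,0,0],"grip":0}

```text
clock: 5.25
tcp_pos: [0.5921, -0.0835, 0.1963]
orientation: [0.001, 0.707, 0.707, -0.0]
wrist_force: [-2.7, -2.2, 3.9]
finger_gap: -0.0004
grip_force: 2.3
```

Run:
```python
from meas import *
c=imaging.read_camera("scene");meas(c)
cv2.imwrite("pics/scene3.png",cv2.resize(c["color"][110:250,190:370],None,fx=4,fy=4))
s=env.get_state();print(s["tcp_pos"],s["wrist_force"],s["joint_pos"])
```

```text
handle 320 [ 0.5898 -0.0723  0.2241] top [ 0.5885 -0.0742  0.2338] [ 0.5884 -0.0769  0.2327]
rim [ 0.5599 -0.0223] 0.0644 z 0.1726
encl ((562.880615234375, -25.58932876586914), 72.65260314941406)
[ 0.59264258 -0.08307684  0.1962961 ] [-1.88528739 -1.69722989  2.53523309] [-2.73285980e-01  3.68890930e-01  3.95616100e-02  1.24002528e+00
 -1.37845303e-04  1.29740997e+00]
```

View pics/scene3.png

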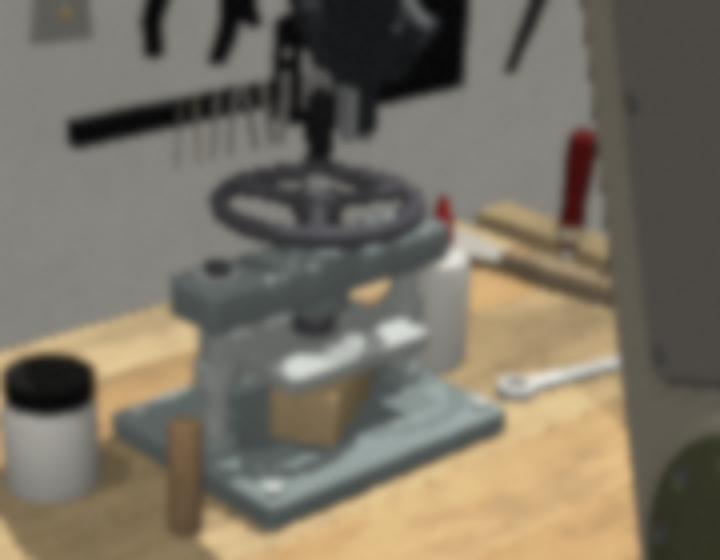

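The handle is now at about (318,125) in the crop, on the far side and just ahead of the fingers. The wheel is turning and has risen slightly. Continuing from 300°.

Call:
apply_moves:
  rows:
    - {"xyz":[2,4,0],"turn":[0,0,0],"grip":0}
    - {"xyz":[5,7,0],"turn":[0,0,0],"grip":0}
    - {"xyz":[7,10,0],"turn":[0,0,0],"grip":0}
    - {"xyz":[10,13,0],"turn":[0,0,0],"grip":0}
    - {"xyz":[13,16,0],"turn":[0,0,0],"grip":0}
    - {"xyz":[17,19,0],"turn":[0,0,0],"grip":0}
    - {"xyz":[20,22,0],"turn":[0,0,0],"grip":0}
    - {"xyz":[24,24,0],"turn":[0,0,0],"grip":0}
    - {"xyz":[28,26,0],"turn":[0,0,0],"grip":0}
    - {"xyz":[31,28,0],"turn":[0,0,0],"grip":0}
    - {"xyz":[35,29,0],"turn":[0,0,0],"grip":0}
    - {"xyz":[39,30,0],"turn":[0,0,0],"grip":0}

```text
clock: 6.3
tcp_pos: [0.6218, -0.0439, 0.1963]
orientation: [0.0, 0.707, 0.707, 0.0]
wrist_force: [-1.5, -4.2, 3.0]
finger_gap: -0.0001
grip_force: 2.2
```

Call:
apply_moves:
  rows:
    - {"xyz":[4,1,0],"turn":[0,0,0],"grip":0}
    - {"xyz":[8,2,0],"turn":[0,0,0],"grip":0}
    - {"xyz":[13,2,0],"turn":[0,0,0],"grip":0}
    - {"xyz":[17,2,0],"turn":[0,0,0],"grip":0}
    - {"xyz":[21,2,0],"turn":[0,0,0],"grip":0}
    - {"xyz":[25,2,0],"turn":[0,0,0],"grip":0}
    - {"xyz":[30,1,0],"turn":[0,0,0],"grip":0}
    - {"xyz":[34,0,0],"turn":[0,0,0],"grip":0}
    - {"xyz":[38,-1,0],"turn":[0,0,0],"grip":0}
    - {"xyz":[42,-3,0],"turn":[0,0,0],"grip":0}
    - {"xyz":[46,-4,0],"turn":[0,0,0],"grip":0}
    - {"xyz":[49,-6,0],"turn":[0,0,0],"grip":0}

```text
clock: 7.3
tcp_pos: [0.616, 0.0053, 0.1965]
orientation: [0.001, 0.707, 0.707, 0.001]
wrist_force: [1.6, -4.4, 3.5]
finger_gap: 0.0001
grip_force: 2.3
```

Call:
apply_moves:
  rows:
    - {"xyz":[4,-2,0],"turn":[0,0,0],"grip":0}
    - {"xyz":[7,-5,0],"turn":[0,0,0],"grip":0}
    - {"xyz":[10,-7,0],"turn":[0,0,0],"grip":0}
    - {"xyz":[13,-10,0],"turn":[0,0,0],"grip":0}
    - {"xyz":[16,-13,0],"turn":[0,0,0],"grip":0}
    - {"xyz":[19,-17,0],"turn":[0,0,0],"grip":0}
    - {"xyz":[22,-20,0],"turn":[0,0,0],"grip":0}
    - {"xyz":[24,-24,0],"turn":[0,0,0],"grip":0}
    - {"xyz":[26,-28,0],"turn":[0,0,0],"grip":0}
    - {"xyz":[28,-31,0],"turn":[0,0,0],"grip":0}
    - {"xyz":[29,-35,0],"turn":[0,0,0],"grip":0}
    - {"xyz":[30,-39,0],"turn":[0,0,0],"grip":0}

```text
clock: 8.3
tcp_pos: [0.576, 0.0353, 0.1963]
orientation: [-0.0, 0.707, 0.707, 0.0]
wrist_force: [4.2, -0.5, 2.8]
finger_gap: 0.0001
grip_force: 2.2
```

Run:
```python
from meas import *
c=imaging.read_camera("scene");meas(c)
cv2.imwrite("pics/scene4.png",cv2.resize(c["color"][110:250,190:370],None,fx=4,fy=4))
s=env.get_state();print(s["tcp_pos"],s["wrist_force"],s["joint_pos"])
```

```text
handle 337 [0.5606 0.0454 0.2272] top [0.5617 0.0431 0.2342] [0.5716 0.0374 0.2326]
rim [ 0.5606 -0.0216] 0.0649 z 0.1774
encl ((562.2547607421875, -20.992040634155273), 72.8136215209961)
[0.57508048 0.03546755 0.19622997] [ 3.05165512 -0.53592324  2.64908174] [-7.79261018e-02  3.28046368e-01 -1.93116388e-02  1.22446711e+00
  4.27577000e-04  1.49237226e+00]
```

View pics/scene4.png

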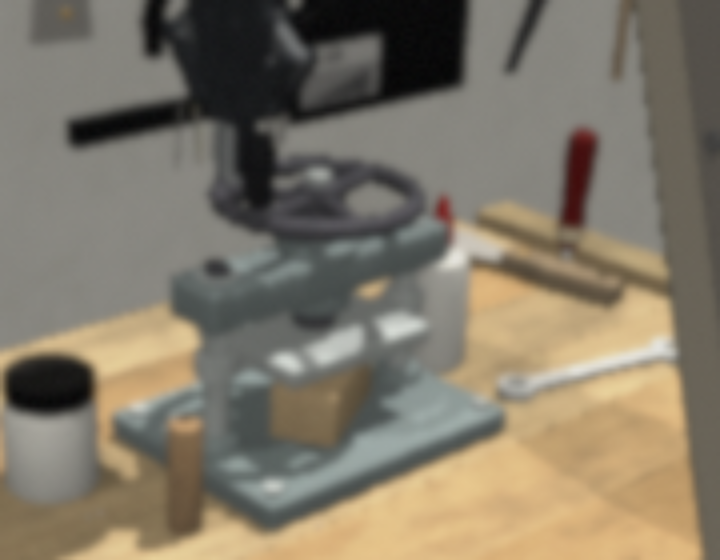

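The handle is at about (258,175) in the crop, on the +y side, still pushed cleanly.

Call:
apply_moves:
  rows:
    - {"xyz":[1,-4,0],"turn":[0,0,0],"grip":0}
    - {"xyz":[2,-8,0],"turn":[0,0,0],"grip":0}
    - {"xyz":[2,-13,0],"turn":[0,0,0],"grip":0}
    - {"xyz":[2,-17,0],"turn":[0,0,0],"grip":0}
    - {"xyz":[2,-21,0],"turn":[0,0,0],"grip":0}
    - {"xyz":[2,-25,0],"turn":[0,0,0],"grip":0}
    - {"xyz":[1,-30,0],"turn":[0,0,0],"grip":0}
    - {"xyz":[0,-34,0],"turn":[0,0,0],"grip":0}
    - {"xyz":[-1,-38,0],"turn":[0,0,0],"grip":0}
    - {"xyz":[-3,-42,0],"turn":[0,0,0],"grip":0}
    - {"xyz":[-4,-46,0],"turn":[0,0,0],"grip":0}
    - {"xyz":[-6,-49,0],"turn":[0,0,0],"grip":0}

```text
clock: 9.35
tcp_pos: [0.5266, 0.0288, 0.196]
orientation: [-0.0, 0.707, 0.707, -0.0]
wrist_force: [2.6, 4.5, 1.2]
finger_gap: -0.0002
grip_force: 2.0
```

Call:
apply_moves:
  rows:
    - {"xyz":[-2,-4,0],"turn":[0,0,0],"grip":0}
    - {"xyz":[-5,-7,0],"turn":[0,0,0],"grip":0}
    - {"xyz":[-7,-10,0],"turn":[0,0,0],"grip":0}
    - {"xyz":[-10,-13,0],"turn":[0,0,0],"grip":0}
    - {"xyz":[-13,-16,0],"turn":[0,0,0],"grip":0}
    - {"xyz":[-17,-19,0],"turn":[0,0,0],"grip":0}
    - {"xyz":[-20,-22,0],"turn":[0,0,0],"grip":0}
    - {"xyz":[-24,-24,0],"turn":[0,0,0],"grip":0}
    - {"xyz":[-28,-26,0],"turn":[0,0,0],"grip":0}
    - {"xyz":[-31,-27,0],"turn":[0,0,0],"grip":0}
    - {"xyz":[-31,-27,0],"turn":[0,0,0],"grip":0}

```text
clock: 10.27
tcp_pos: [0.5, -0.0031, 0.1962]
orientation: [0.0, 0.707, 0.707, -0.0]
wrist_force: [0.0, 2.2, 0.8]
finger_gap: -0.0
grip_force: 0.8
```

Run:
```python
from meas import *
c=imaging.read_camera("scene");meas(c)
cv2.imwrite("pics/scene5.png",cv2.resize(c["color"][110:250,190:370],None,fx=4,fy=4))
s=env.get_state();print(s["tcp_pos"],s["wrist_force"],s["joint_pos"])
```

```text
handle 335 [0.4903 0.0049 0.227 ] top [0.4921 0.0015 0.2345] [ 0.4982 -0.0081  0.2326]
rim [ 0.5595 -0.0226] 0.0648 z 0.1799
encl ((560.8726806640625, -25.526086807250977), 73.94326782226562)
[ 0.50010253 -0.00298607  0.1960811 ] [0.48085892 0.94914416 0.21572597] [-1.65861975e-01  1.83292254e-01 -2.11641139e-01  1.17618739e+00
 -1.25549081e-03  1.40587119e+00]
```

View pics/scene5.png

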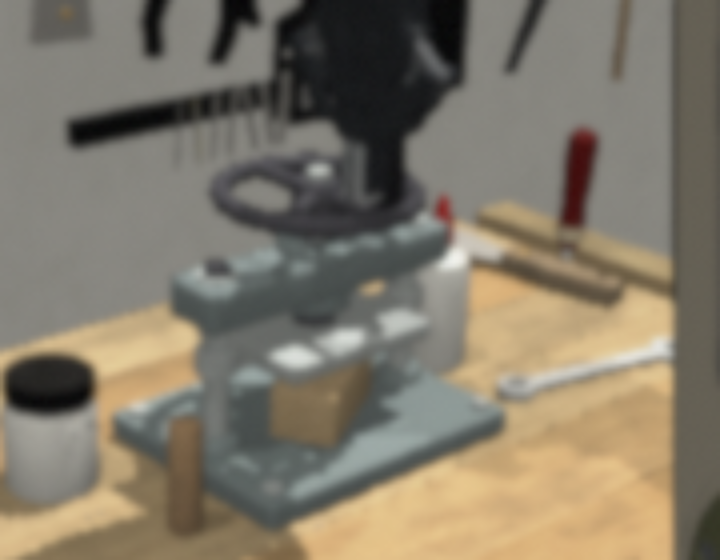

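The handle is about 20 mm short of its starting place and hidden by the fingers at (385,185) in the crop. I'll push the last stretch, back off, rise and retreat sideways so I can check it.

Call:
apply_moves:
  rows:
    - {"xyz":[-4,-1,0],"turn":[0,0,0],"grip":0}
    - {"xyz":[-8,-1,0],"turn":[0,0,0],"grip":0}
    - {"xyz":[-12,-1,0],"turn":[0,0,0],"grip":0}
    - {"xyz":[-15,-1,0],"turn":[0,0,0],"grip":0}
    - {"xyz":[-17,-1,0],"turn":[0,0,0],"grip":0}
    - {"xyz":[-19,-1,0],"turn":[0,0,0],"grip":0}
    - {"xyz":[-19,-1,0],"turn":[0,0,0],"grip":0}
    - {"xyz":[-14,-1,0],"turn":[0,0,0],"grip":0}
    - {"xyz":[-8,-1,0],"turn":[0,0,0],"grip":0}
    - {"xyz":[-2,-1,0],"turn":[0,0,0],"grip":0}
    - {"xyz":[-2,-1,-30],"turn":[0,0,0],"grip":0}
    - {"xyz":[-2,-1,-60],"turn":[0,0,0],"grip":0}

```text
clock: 11.32
tcp_pos: [0.4975, -0.0032, 0.2549]
orientation: [-0.002, 0.707, 0.707, -0.002]
wrist_force: [-0.2, 0.2, 0.9]
finger_gap: 0.0002
grip_force: 0.0
```

Call:
apply_moves:
  rows:
    - {"xyz":[10,-5,-20],"turn":[0,0,0],"grip":0}
    - {"xyz":[30,-15,-20],"turn":[0,0,0],"grip":0}
    - {"xyz":[60,-30,-20],"turn":[0,0,0],"grip":0}
    - {"xyz":[90,-45,-20],"turn":[0,0,0],"grip":0}
    - {"xyz":[120,-60,-20],"turn":[0,0,0],"grip":0}
    - {"xyz":[150,-70,-20],"turn":[0,0,0],"grip":0}
    - {"xyz":[180,-80,-20],"turn":[0,0,0],"grip":0}
    - {"xyz":[210,-90,-20],"turn":[0,0,0],"grip":0}
    - {"xyz":[240,-100,-20],"turn":[0,0,0],"grip":0}
    - {"xyz":[270,-105,-20],"turn":[0,0,0],"grip":0}
    - {"xyz":[290,-110,-20],"turn":[0,0,0],"grip":0}
    - {"xyz":[300,-110,-20],"turn":[0,0,0],"grip":0}

```text
clock: 12.32
tcp_pos: [0.3878, 0.2983, 0.276]
orientation: [-0.0, 0.706, 0.708, -0.0]
wrist_force: [1.0, -0.8, 0.6]
finger_gap: 0.0002
grip_force: 0.0
```

Run:
```python
from meas import *
for n in("top","scene"):
    c=imaging.read_camera(n);meas(c,n);cv2.imwrite(f"pics/{n}6.png",c["color"])
s=env.get_state();print(s["clock"],s["tcp_pos"],s["wrist_force"])
```

```text
top handle 97 [ 0.4988 -0.0423  0.2329] top [ 0.4997 -0.043   0.232 ] [ 0.501  -0.0429  0.2276]
rim [ 0.5632 -0.0265] 0.0645 z 0.1823
encl ((561.7205200195312, -25.754011154174805), 73.7942886352539)
scene handle 124 [ 0.4958 -0.0367  0.2192] top [ 0.4971 -0.0384  0.2258] [ 0.4991 -0.0415  0.2259]
rim [ 0.5596 -0.023 ] 0.065 z 0.18
encl ((560.0552368164062, -25.186548233032227), 73.69442749023438)
12.4167 [0.38891738 0.29715556 0.27587324] [ 0.73779744 -0.9636928  -0.12038725]
```

View pics/top6.png

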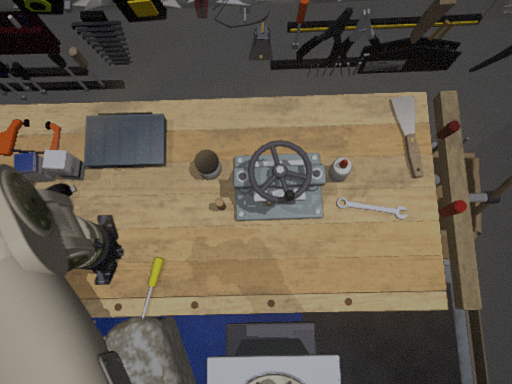

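In the top view the handle is back at about (290,195), 4 mm (about 4°) short of its start and within tolerance. The bottle, jar, dowel, wrench and press are where they were, and the arm is clear.

```bash
python3 -c "
from workcell import ticket
print(ticket.hand_in())"
```

```text
the job is handed in; nothing more can be done
None
```

I pushed the hand wheel one full turn anticlockwise and handed the job in after about 12.4 s; the handle is about 4 mm short of its start, the things round the press look undisturbed, and no verdict was returned.

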